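# Close a two-part sugar-casting mould in its clamp stand

## Task

One back half of a casting mould is mounted in the clamp stand: find the front half with the same outline among those standing on the bench and push it fully home against it, so that the two faces meet. Swing the clamp bar shut across it until its end snaps in behind the sprung catch. Leave the other two front halves standing where they are and knock nothing over.

Things in the scene. Friction and masses are not known exactly. Their poses are not given: they have to be found in the camera images.
- clamp_stand: Grey clamp stand, fixed: back wall 236 mm wide, 62 mm high, and two rails 18 mm high, 160 mm apart, running forward from it; between them is bare worktop, open to the robot. Origin: on the worktop, midway between the rails, under the parting plane. x points in to the back wall, y to the left, z up. The back half in it fills x = 0 to 28 mm, its matching front half, when home, x = -28 to 0.
- bay (a point): Point at the stand's origin, same axes. The back half mounted in the stand has its origin 14 mm behind it; the other back half stands 150 mm away, behind the stand to the left.
- clamp_bar (a joint): Steel bar on an upright hinge at the stand's left rail, rad: 0 = shut, straight across the front (from the hinge along the stand's -y); pi/2 = pointing out along -x; up to 2.1, swung on to the left. It shuts anticlockwise seen from above, stays where left (0.06 N m friction); in the last 0.1 rad its end snaps past a sprung brass nose on the right rail (about 5 N at the end). Its stop is at 0.
- bar_hinge (a point): On the axis of the bar's hinge pin, 46 mm above the worktop; in the stand's frame x = -34.5, y = +88 mm. The bar is 12 mm thick, 33 to 59 mm above the worktop; shut, its inner face lies 28.5 mm before the parting plane, so it shuts only over a half that is home.
- bar_end (a point): Centre of the bar's rounded free end (radius 7 mm), 176 mm from the hinge axis, 46 mm above the worktop. The catch housing beside the shut bar's end is 62 mm high and reaches to y = -118 mm in the stand's frame.
- back_arch: Back half of an aluminium mould, fixed; round-arched top, 100 mm wide, 88 high; 28 mm thick. Of the two back halves one, now this, now that, is mounted in the stand; the other stands aside. Origin: centre of its underside, z up. Mating face (cavity, pour mouth, two upright V grooves 22 mm wide, 11 deep, 37 mm either side of the middle) at x = -14 mm, facing -x, out of the stand.
- back_gable: Back half of an aluminium mould, fixed; gable top (blunt, 24 mm), 84 mm wide, 92 high; 28 mm thick. Of the two back halves one, now this, now that, is mounted in the stand; the other stands aside. Origin: centre of its underside, z up. Mating face (cavity, pour mouth, two upright V grooves 22 mm wide, 11 deep, 28 mm either side of the middle) at x = -14 mm, facing -x, out of the stand.
- front_arch: Loose front half for back_arch: round-arched top, 100 mm wide, 88 high; 28 mm thick, 0.33 to 0.6 kg. Origin: under the block's middle, z up. Mating face at x = +14 mm, two V keys on it 8.5 mm proud, 8 to 46 mm up, centring from 6 mm off. Outer face at x = -14; below it a foot to x = -48 ends in a lip 24 mm high, 76 wide, to push on. Home: x axes alike, origin 28 mm before back_arch's.
- front_gable: Loose front half for back_gable: gable top (blunt, 24 mm), 84 mm wide, 92 high; 28 mm thick, 0.33 to 0.6 kg. Origin: under the block's middle, z up. Mating face at x = +14 mm, two V keys on it 8.5 mm proud, 8 to 46 mm up, centring from 6 mm off. Outer face at x = -14; below it a foot to x = -48 ends in a lip 24 mm high, 60 wide, to push on. Home: x axes alike, origin 28 mm before back_gable's.
- front_flat: Loose front half of another mould, whose back half is not here; flat top, 118 mm wide, 76 high, 28 mm thick. Origin: centre of its underside, z up; two V keys on the mating face (x = +14 mm), 46 mm either side of the middle, and the same foot and lip.
- isomalt_jar: Tall white jar, 81 mm across, 163 mm high, standing behind the mould halves; a bystander. Origin: centre of its underside.
- gas_torch: Slim blue gas torch, 41 mm across, 272 mm high, standing at the right; a bystander. Origin: centre of its underside.

How it is judged:
By the outcome, as a careful person would: the job done as asked, in the order asked, and still so for the second after the job is handed in, with the robot touching nothing.
It also fails if it takes over 62 s, if anything falls off the work surface, if the arm or the gripper's body presses on something with over 40 N, if the wrist force passes 120 N, or if a joint passes its speed limit or range.

## Robot

A 6-joint arm with a two-finger parallel gripper is mounted at the origin on a cart in front of the work surface, level with it; the furniture and walls round the work are solid. World frame = base frame: x ahead of the robot, y to its left, z up, the work surface at z = 0. Lengths are in m, angles in rad, forces in N, time in s.
With the tool pointing down it reaches from about 0.2 to 0.875 m from the base axis. Payload 3.4 kg.
Tool frame: the origin (TCP) lies between the finger pads; the fingertips stand r.nose_length ahead of it and the grasp point (between the pads) lies 11 mm behind it (r.nose_length is the distance from the TCP to the fingertips, in m); z points along the fingers, y is the line along which they close (so a half turn about z gives the same grasp; the last joint's range is limited). The gripper opens to 94 mm and grips with 3 to 60 N. Pads are 16 mm wide; open, the fingers measure 119 mm over their backs; the gripper's body (75 mm by 177 mm) begins 78 mm behind the grasp point.
Start: joints at [0.985, 0.276, 1.505, -0, 1.361, -0.121], TCP at [0.258, 0.514, 0.213] pointing down, gripper open.
Joint ranges: [-2.89, 2.89], [-0.75, 2.08], [0.22, 2.7], [-1.18, 4.32], [0.11, 2.71], [-2.7, 2.7]. Speed limits (rad/s): [2.57, 2.57, 3.14, 3.14, 3.14, 3.14].

## Interface

Orientations are given as a unit quaternion [w, x, y, z].
In Python, from plant import r gives the robot as it stands. Calls block until the motion is done:
- r.move_to(position, orientation): joint-space move of the TCP to a pose.
- r.move_l(position, rot=None, vel=0.15, guard=None): straight line of the TCP; rot=None keeps the orientation; vel is the mean speed in m/s. With guard (N) it stops when the force on the tool has changed by that much, and returns True; else False.
- r.movej(angles): joint-space move.
- r.gripper_to(opening, f_grip=None): finger opening in m; f_grip is the grip in N (None keeps the last); returns when the fingers have stopped.
- r.hold(seconds).
- r.inverse_kinematics(position, orientation): joint angles nearest the present ones, or None.
- r.sense(): the state.
- r.snapshot(name): name is "scene" or "side" or "wrist"; returns (picture, depth): 420x560x3 uint8, red, green, blue; 420x560 float32, m along the optical axis (not along the pixel's ray), 0 where there is no reading.
- r.get_calibration(name): a dict with "fx", "fy", "cx", "cy" (pixels), "D" ([k1, k2, p1, p2, k3] as OpenCV has them; the pictures are not rectified), "position" and "orientation" of the camera in the world. Camera axes: x right, y down, z forward; pixel columns grow to the right and rows downward; lengths in m; the calibration is good to about 2 mm. A picture is of the moment at which its call begins: read the wrist's pose just before it. get_calibration takes no time and is no camera call; for the wrist camera it gives the pose at the moment of the call.
A pose or a line that the arm cannot do raises r.PlanningError and nothing moves.
- r.sign_off(): hands the job in; it is judged then, once.
Trained networks look in the newest picture that a camera, given by its name, has taken for a name from the list of things; names that differ only in an ending like _2 or _b are one class to them, and where a whole thing is asked for, a point or a joint stands for the part that bears it (a point fixed in the world has none). Each returns a list of dicts, best first, with "conf" (0 to 1); they miss things now and then, are a little off and sometimes report something else, mostly with a low value. They report only what shows in the picture. A call takes as long as a camera call.
- r.spot_in(name, camera): "centre" ([column, row] in pixels, amid what is visible of it).
- r.pinpoint(name, camera): "centre" ([column, row] in pixels: a listed point, or the origin of a listed thing).
The state is a dict: "t": time; "joints": joint angles; "dq": joint speeds; "joint_efforts": joint torques, N m; "ee_pos": TCP position; "tool_rot": TCP orientation; "wrist_force": force on the tool from outside, world axes, zero at the start; "torque": the same for the moment, N m; "opening": finger opening in m; "finger_force": force on a finger pad.
Only numpy, scipy, OpenCV 4.12 (cv2) and the standard library are available. Lean on these libraries where they do the work, as an engineer would, in place of code of your own. Each camera call takes 0.05 s, during which the arm holds its last target. There are 200 camera calls.

## Working session

There is one attempt and no reset: what is moved stays moved. The work goes in short steps, each a Python script; the robot and the scene stay as the last script left them, time stands still between calls to the robot, and variables do not carry over. Pictures are saved under pics/ and viewed, at most 11 in all, crops included, and the job is handed in when it is done.

```bash
mkdir -p pics; ls
python3 - <<'E'
from plant import r
import cv2,numpy as np
print(r.nose_length, r.sense())
for c in ("scene","side"):
    p,d=r.snapshot(c); cv2.imwrite(f"pics/{c}0.png",p[:,:,::-1]); np.savez(f"pics/{c}0.npz",p=p,d=d)
    print(c,r.get_calibration(c))
    for n in ["clamp_stand","bay","clamp_bar","bar_hinge","bar_end","back_arch","back_gable","front_arch","front_gable","front_flat","isomalt_jar","gas_torch"]:
        print(n,[(np.round(x["centre"]).tolist(),round(x["conf"],2)) for x in r.pinpoint(n,c)[:3]])
print(r.sense()["t"])
E
```

```text
pics
plant.py
0.008 {'t': 0.0, 'joints': array([ 9.84976667e-01,  2.76597823e-01,  1.50614866e+00,  1.41314838e-05,
        1.36073973e+00, -1.20996268e-01]), 'dq': array([ 1.61502527e-03,  1.91131755e-03, -3.95889620e-05,  1.13647701e-03,
       -9.54249277e-04, -2.67619442e-04]), 'joint_efforts': array([-7.26596300e-04, -4.04588771e+01, -2.37223238e+01,  7.02281180e-02,
        3.46372824e-02, -9.31620366e-05]), 'ee_pos': array([0.25742544, 0.51350398, 0.21259698]), 'tool_rot': array([-3.34159664e-04,  2.30326382e-01,  9.73112975e-01, -8.85875872e-04]), 'wrist_force': array([-0.26407154, -0.03993889, -1.18662352]), 'torque': array([ 0.01495306, -0.00931275, -0.03268008]), 'finger_force': 0.0, 'opening': 0.09385096837013548}
scene {'fx': 542.6647177194073, 'fy': 542.6647177194073, 'cx': 276.08405195358495, 'cy': 204.76731198580785, 'D': array([-0.14849557,  0.        ,  0.        ,  0.        ,  0.        ]), 'position': array([-0.67352694, -0.78296416,  0.85460226]), 'orientation': array([-0.46120445,  0.75710183, -0.39438045,  0.24197383])}
clamp_stand []
bay []Traceback (most recent call last):
  File "<stdin>", line 8, in <module>
ValueError: it knows: back_arch, back_gable, bar_end, bar_hinge, bay, clamp_stand, front_arch, front_flat, front_gable, gas_torch, isomalt_jar
```

Run:
```python
from plant import r
import cv2,numpy as np
for c in ("scene","side"):
    p,d=r.snapshot(c); cv2.imwrite(f"pics/{c}0.png",p[:,:,::-1]); np.savez(f"pics/{c}0.npz",p=p,d=d)
    if c=="side":print(c,r.get_calibration(c))
    for n in ["clamp_stand","bay","bar_hinge","bar_end","back_arch","back_gable","front_arch","front_gable","front_flat","isomalt_jar","gas_torch"]:
        print(n,[(np.round(x["centre"]).tolist(),round(x["conf"],2)) for x in r.pinpoint(n,c)[:3]])
print(r.sense()["t"])
```

```text
clamp_stand []
bay []
bar_hinge [([189.0, 195.0], 0.71)]
bar_end [([154.0, 220.0], 0.69)]
back_arch [([218.0, 207.0], 0.6)]
back_gable [([190.0, 195.0], 0.86)]
front_arch [([260.0, 242.0], 0.75), ([304.0, 247.0], 0.26)]
front_gable [([371.0, 275.0], 0.64)]
front_flat []
isomalt_jar [([284.0, 223.0], 0.58)]
gas_torch [([376.0, 245.0], 0.82)]
side {'fx': 510.68895220972087, 'fy': 510.68895220972087, 'cx': 280.8358260614491, 'cy': 210.76561934458948, 'D': array([-0.1663755,  0.       ,  0.       ,  0.       ,  0.       ]), 'position': array([ 0.05298316, -0.93815129,  0.62734971]), 'orientation': array([-0.51946779,  0.82372122, -0.19498369,  0.11669587])}
clamp_stand [([248.0, 204.0], 0.64)]
bay [([247.0, 205.0], 0.59)]
bar_hinge [([216.0, 188.0], 0.9), ([252.0, 250.0], 0.62)]
bar_end [([159.0, 200.0], 0.91)]
back_arch [([253.0, 202.0], 0.7), ([158.0, 199.0], 0.57)]
back_gable [([239.0, 184.0], 0.86)]
front_arch [([251.0, 249.0], 0.94)]
front_gable [([336.0, 328.0], 0.73)]
front_flat [([293.0, 270.0], 0.88)]
isomalt_jar [([293.0, 237.0], 0.83)]
gas_torch [([390.0, 292.0], 0.56)]
1.35
```

View pics/scene0.png

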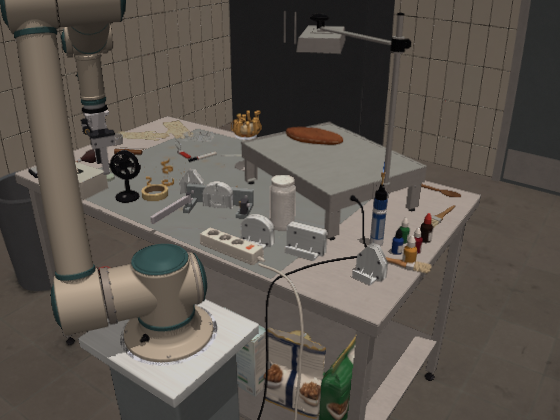

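View pics/side0.png

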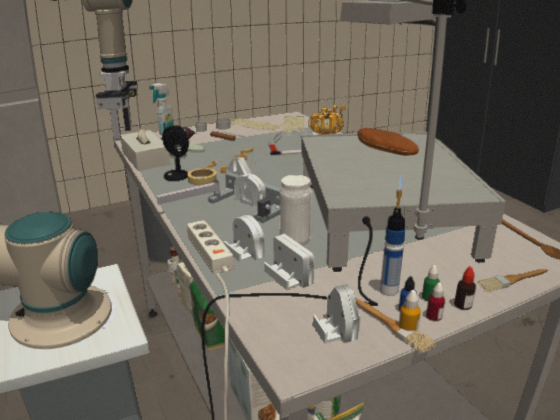

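The arch half is mounted in the stand (scene 218,195), so front_arch is the one to move (scene 258,230; side 248,238). The bar stands open at about scene (170,207). There is a raised shelf to the right of the stand, and the jar is behind.

```bash
cat > h.py <<'E'
from plant import r
import cv2,numpy as np
from scipy.spatial.transform import Rotation as R
def rot(q): return R.from_quat(np.r_[q[1:],q[0]]).as_matrix()
def rays(cal,px):
    K=np.array([[cal["fx"],0,cal["cx"]],[0,cal["fy"],cal["cy"]],[0,0,1]])
    u=cv2.undistortPoints(np.asarray(px,float).reshape(-1,1,2),K,cal["D"]).reshape(-1,2)
    return np.c_[u,np.ones(len(u))]@rot(cal["orientation"]).T
def onz(cal,px,z):
    v=rays(cal,px); p=cal["position"]; return p+v*((z-p[2])/v[:,2])[:,None]
def cloud(cal,d):
    rr,cc=np.mgrid[:420,:560]; v=rays(cal,np.c_[cc.ravel(),rr.ravel()])
    P=cal["position"]+v*d.ravel()[:,None]; P[d.ravel()<=0]=np.nan
    return P.reshape(420,560,3)
def down(yaw): # tool z down, tool x at yaw
    q=(R.from_euler('z',yaw)*R.from_euler('x',np.pi)).as_quat(); return np.r_[q[3],q[:3]]
E
python3 - <<'E'
from h import *
for c in ("scene","side"):
    cal=r.get_calibration(c)
    for n,z in [("bay",0),("bar_hinge",.046),("bar_end",.046),("back_arch",0),("back_gable",0),("front_arch",0),("front_gable",0),("front_flat",0),("isomalt_jar",0),("gas_torch",0)]:
        # pinpoint works on newest picture only; reuse
        print(c,n,[(onz(cal,[x["centre"]],z)[0].round(3).tolist(),round(x["conf"],2)) for x in r.pinpoint(n,c)[:2]])
# top-down height map from both clouds
H=np.zeros((500,500,3),np.uint8); Z=np.full((500,500),-1.)
for c in ("scene","side"):
    f=np.load(f"pics/{c}0.npz"); P=cloud(r.get_calibration(c),f["d"]).reshape(-1,3); C=f["p"].reshape(-1,3)
    o=np.argsort(np.nan_to_num(P[:,2]))
    for k in o:
        x,y,z=P[k]
        if not np.isfinite(x) or z>.45 or z<-.02: continue
        i,j=int((1.1-x)*500),int((.5-y)*500)
        if 0<=i<500 and 0<=j<500 and z>Z[i,j]: Z[i,j]=z; H[i,j]=C[k][::-1]
col=cv2.applyColorMap(np.clip(Z/.3*255,0,255).astype(np.uint8),cv2.COLORMAP_JET); col[Z<0]=0
cv2.imwrite("pics/top.png",cv2.resize(np.hstack([col[:,:500]]),(600,600)))
print(r.get_calibration("wrist"), r.sense()["t"])
E
```

```text
scene bay []
scene bar_hinge [([0.505, 0.396, 0.046], 0.71)]
scene bar_end [([0.315, 0.368, 0.046], 0.69)]
scene back_arch [([0.562, 0.315, 0.0], 0.6)]
scene back_gable [([0.577, 0.461, 0.0], 0.86)]
scene front_arch [([0.458, 0.063, 0.0], 0.75), ([0.513, -0.061, 0.0], 0.26)]
scene front_gable [([0.494, -0.293, 0.0], 0.64)]
scene front_flat []
scene isomalt_jar [([0.6, 0.071, 0.0], 0.58)]
scene gas_torch [([0.647, -0.233, 0.0], 0.82)]
side bay [([0.556, 0.317, 0.0], 0.59)]
side bar_hinge [([0.483, 0.377, 0.046], 0.9), ([0.433, -0.005, 0.046], 0.62)]
side bar_end [([0.313, 0.369, 0.046], 0.91)]
side back_arch [([0.58, 0.328, 0.0], 0.7), ([0.333, 0.482, 0.0], 0.57)]
side back_gable [([0.593, 0.475, 0.0], 0.86)]
side front_arch [([0.465, 0.076, 0.0], 0.94)]
side front_gable [([0.489, -0.282, 0.0], 0.73)]
side front_flat [([0.51, -0.06, 0.0], 0.88)]
side isomalt_jar [([0.584, 0.08, 0.0], 0.83)]
side gas_torch [([0.655, -0.233, 0.0], 0.56)]
{'fx': 316.9774725362991, 'fy': 316.9774725362991, 'cx': 284.66128727411854, 'cy': 210.70766320370652, 'D': array([-0.03922175,  0.        ,  0.        ,  0.        ,  0.        ]), 'position': array([0.18991374, 0.54825302, 0.38483778]), 'orientation': array([0.11174911, 0.84353131, 0.52072999, 0.06933494])} 2.35
```

View pics/top.png

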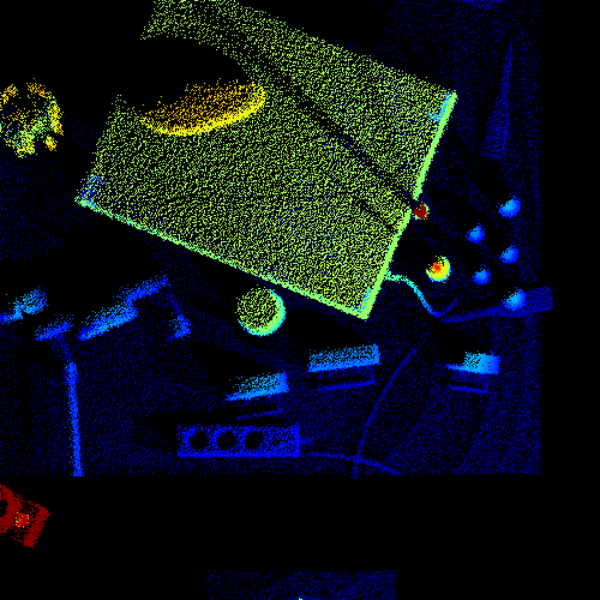

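The top-down map shows the stand yawed about +19°, the bar open at about q=1.8, and front_arch near (0.46, 0.07). The power strip lies in front of it. Next is a closer look with the wrist camera.

Run:
```python
from h import *
r.move_to([0.40,0.2,0.33],down(np.radians(195)))
cal=r.get_calibration("wrist"); p,d=r.snapshot("wrist"); np.savez("pics/w0.npz",p=p,d=d,**{k:np.array(v) for k,v in cal.items()})
cv2.imwrite("pics/w0.png",p[:,:,::-1])
print(cal["position"],rot(cal["orientation"])[:,2])
for n,z in [("bay",0),("bar_hinge",.046),("bar_end",.046),("back_arch",0),("front_arch",0),("clamp_stand",0)]:
    print(n,[(np.round(x["centre"]),onz(cal,[x["centre"]],z)[0].round(4).tolist(),round(x["conf"],2)) for x in r.pinpoint(n,"wrist")[:2]])
P=cloud(cal,d); 
t=P[np.isfinite(P[...,0])&(np.abs(P[...,2])<.02)]; print("table z",np.median(t[:,2]))
print(r.sense()["t"],r.sense()["joints"].round(2))
```

```text
[0.32664328 0.18116    0.50113843] [ 0.2516197   0.06799621 -0.96543464]
bay []
bar_hinge []
bar_end [(array([415., 153.]), [0.3142, 0.3708, 0.046], 0.83)]
back_arch [(array([328., 284.]), [0.5653, 0.3235, 0.0], 0.67)]
front_arch [(array([203., 187.]), [0.4526, 0.0785, 0.0], 0.59), (array([  6., 252.]), [0.6572, -0.2362, 0.0], 0.57)]
clamp_stand []
table z 0.0010226358458049756
4.0667 [ 0.31  0.03  1.52  0.    1.59 -1.52]
```

View pics/w0.png

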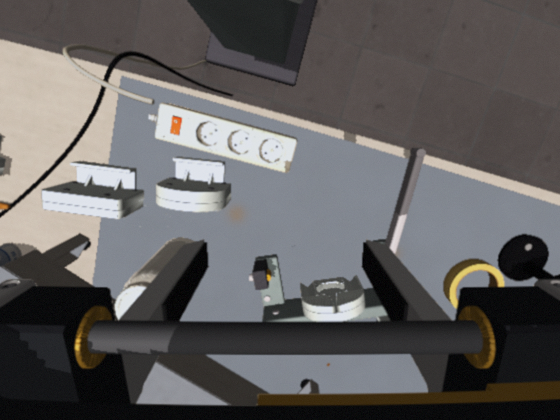

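The wrist picture shows front_arch at (194,185) with its lip towards the robot at (200,167), the mounted arch at (333,297), the catch at (262,272), and the bar from (415,152) to (390,250). I'll fit poses from the depth.

Run:
```python
from h import *
f=np.load("pics/w0.npz"); cal={k:f[k] for k in("fx","fy","cx","cy","D","position","orientation")}; P=cloud(cal,f["d"])
def sel(c0,c1,r0,r1,z0,z1):
    q=P[r0:r1,c0:c1].reshape(-1,3); q=q[np.isfinite(q[:,0])]; return q[(q[:,2]>z0)&(q[:,2]<z1)]
def rect(q,n):
    (cx,cy),(w,h),a=cv2.minAreaRect(q[:,:2].astype(np.float32)*1000); print(n,len(q),"c",round(cx,1),round(cy,1),"wh",round(w,1),round(h,1),"ang",round(a,1))
lip=sel(165,238,150,182,.019,.03); rect(lip,"lip")
blk=sel(150,238,172,216,.033,.1); rect(blk,"blk"); print("zmax",blk[:,2].max())
# per-bin front edge lines
def edge(q,n,ang,side):
    c,s=np.cos(ang),np.sin(ang); 
    u=q[:,0]*c+q[:,1]*s; v=-q[:,0]*s+q[:,1]*c; b=np.round(v/.004).astype(int)
    pts=[]
    for k in np.unique(b):
        m=b==k
        if m.sum()>4: pts.append((v[m].mean(),np.percentile(u[m],10 if side<0 else 90)))
    pts=np.array(pts); pf=np.polyfit(pts[:,0],pts[:,1],1); 
    k=np.abs(np.polyval(pf,pts[:,0])-pts[:,1])<.003; pf=np.polyfit(pts[k,0],pts[k,1],1)
    print(n,"yaw",np.degrees(ang+np.arctan(-pf[0])).round(2),"u0",pf,"v",v.min(),v.max(),len(pts),k.sum())
for _ in [0]:
    edge(lip,"lip near",0.2,-1); edge(lip,"lip far",.2,1); edge(blk,"blk far",.2,1); edge(blk,"blk near",.2,-1)
bk=sel(296,375,265,325,.02,.1); rect(bk,"back")
edge(bk,"back near",.33,-1)
wall=sel(262,390,285,330,.05,.07); rect(wall,"wall")
for z0 in np.arange(.02,.09,.01):
    q=bk[(bk[:,2]>z0)&(bk[:,2]<z0+.01)]; 
    if len(q)>20: rect(q,f"back z{z0:.2f}")
bar=sel(378,426,145,260,.04,.07); rect(bar,"bar")
rail=sel(255,285,250,325,.012,.024); rect(rail,"Rrail"); 
cat=sel(248,280,255,290,.03,.075); rect(cat,"catch")
st=sel(140,300,100,172,.02,.07); rect(st,"strip"); print(np.percentile(st[:,2],99))
```

```text
lip 246 c 419.7 76.1 wh 42.0 116.7 ang 22.4
blk 1902 c 458.9 75.7 wh 37.5 98.8 ang 8.6
zmax 0.08982444451506882
lip near yaw 10.26 u0 [0.02094916 0.41385433] v -0.064634153454836 0.04492630331287377 21 12
lip far yaw 38.24 u0 [-0.50464155  0.42407008] v -0.064634153454836 0.04492630331287377 21 7
blk far yaw 7.85 u0 [0.06314781 0.47242959] v -0.06546553992482929 0.032802714684561765 25 25
blk near yaw 8.55 u0 [0.05086028 0.44830842] v -0.06546553992482929 0.032802714684561765 25 25
back 2528 c 574.0 334.4 wh 49.5 136.2 ang 23.1
back near yaw 24.52 u0 [-0.09830778  0.64002976] v 0.0633742478942175 0.1985302063172417 34 7
wall 1135 c 569.8 310.7 wh 66.8 198.5 ang 15.8
back z0.02 277 c 565.3 331.7 wh 30.2 134.2 ang 23.3
back z0.03 179 c 565.7 330.2 wh 30.6 131.6 ang 23.3
back z0.04 155 c 566.5 328.5 wh 31.1 128.8 ang 23.6
back z0.05 265 c 567.4 327.5 wh 30.8 126.7 ang 23.4
back z0.06 512 c 576.1 329.4 wh 49.4 125.3 ang 23.1
back z0.07 398 c 567.1 325.2 wh 30.0 86.4 ang 24.1
back z0.08 741 c 567.0 325.4 wh 30.0 64.7 ang 22.0
bar 1292 c 384.8 378.9 wh 158.0 14.2 ang 4.3
Rrail 803 c 580.3 223.0 wh 91.7 38.0 ang 23.2
catch 461 c 556.9 202.4 wh 32.3 33.8 ang 20.1
strip 5276 c 378.4 95.0 wh 78.5 217.1 ang 0.2
0.044673677393370026
```

Run:
```python
from h import *
f=np.load("pics/w0.npz"); cal={k:f[k] for k in("fx","fy","cx","cy","D","position","orientation")}; P=cloud(cal,f["d"])
Q=P.reshape(-1,3); Q=Q[np.isfinite(Q[:,0])]
# strip far edge vs y
for y in np.arange(-.02,.16,.02):
    m=(abs(Q[:,1]-y)<.005)&(Q[:,2]>.012)&(Q[:,2]<.06)&(Q[:,0]<.46)
    x=np.sort(Q[m,0]); g=np.where(np.diff(x)>.006)[0]
    print("y",round(y,2),"runs",[(round(float(s[0]),3),round(float(s[-1]),3)) for s in np.split(x,g+1) if len(s)>3])
def line(q,ang,side,n):
    for _ in range(4):
        c,s=np.cos(ang),np.sin(ang); u=q[:,0]*c+q[:,1]*s; v=-q[:,0]*s+q[:,1]*c
        b=np.round(v/.004).astype(int); pts=np.array([(v[b==k].mean(),np.percentile(u[b==k],8 if side<0 else 92)) for k in np.unique(b) if (b==k).sum()>3])
        a,b0=np.polyfit(pts[:,0],pts[:,1],1)
        for _ in range(5):
            k=abs(a*pts[:,0]+b0-pts[:,1])<.0025; a,b0=np.polyfit(pts[k,0],pts[k,1],1)
        ang+=np.arctan(-a)
    print(n,"yaw",round(np.degrees(ang),2),"u",b0.round(4),"v",pts[:,0].min().round(4),pts[:,0].max().round(4),k.sum(),len(pts))
bk=P[265:325,296:375].reshape(-1,3); bk=bk[np.isfinite(bk[:,0])]
for z0,z1 in((.068,.078),(.078,.092)):
    q=bk[(bk[:,2]>z0)&(bk[:,2]<z1)]; line(q,.4,-1,"back near"); line(q,.4,1,"back far")
b=P[172:216,150:238].reshape(-1,3); b=b[np.isfinite(b[:,0])]
for z0,z1 in((.036,.06),(.06,.078),(.078,.092)):
    q=b[(b[:,2]>z0)&(b[:,2]<z1)]; line(q,.14,-1,"front near"); line(q,.14,1,"front far")
for c in("scene","side"):
    g=np.load(f"pics/{c}0.npz"); q=cloud(r.get_calibration(c),g["d"]).reshape(-1,3)
    m=(q[:,0]>.3)&(q[:,0]<.5)&(q[:,1]>.42)&(q[:,1]<.62)&(q[:,2]>.06)&(q[:,2]<.3); 
    if m.sum(): print(c,m.sum(),np.percentile(q[m],[1,99],axis=0).round(3).tolist())
```

```text
y -0.02 runs [(0.34, 0.347), (0.362, 0.367)]
y 0.0 runs [(0.352, 0.371)]
y 0.02 runs [(0.339, 0.391), (0.449, 0.45)]
y 0.04 runs [(0.339, 0.391), (0.412, 0.417), (0.445, 0.448)]
y 0.06 runs [(0.339, 0.391), (0.409, 0.414), (0.438, 0.445)]
y 0.08 runs [(0.339, 0.39), (0.406, 0.412), (0.44, 0.442)]
y 0.1 runs [(0.34, 0.39), (0.403, 0.408), (0.436, 0.439)]
y 0.12 runs [(0.34, 0.39), (0.434, 0.458)]
y 0.14 runs [(0.339, 0.39)]
back near yaw 23.43 u 0.636 v 0.0331 0.1195 20 22
back far yaw -69.77 u -0.0665 v 0.6297 0.6597 7 9
back near yaw 23.24 u 0.6366 v 0.0402 0.1068 18 18
back far yaw 22.02 u 0.6592 v 0.0606 0.1273 18 18
front near yaw 8.59 u 0.4474 v -0.0423 0.0552 26 26
front far yaw 8.83 u 0.448 v -0.0434 0.0527 22 25
front near yaw 8.71 u 0.4476 v -0.0381 0.0546 23 25<stdin>:15: RankWarning: Polyfit may be poorly conditioned
<stdin>:15: RankWarning: Polyfit may be poorly conditioned
<stdin>:15: RankWarning: Polyfit may be poorly conditioned
<stdin>:15: RankWarning: Polyfit may be poorly conditioned
<stdin>:15: RankWarning: Polyfit may be poorly conditioned
<stdin>:15: RankWarning: Polyfit may be poorly conditioned
<stdin>:15: RankWarning: Polyfit may be poorly conditioned
Traceback (most recent call last):
TypeError: expected non-empty vector for x
```

```bash
cat >> h.py <<'E'
def fr(o,yaw,l):
    c,s=np.cos(yaw),np.sin(yaw); return np.array([o[0]+c*l[0]-s*l[1],o[1]+s*l[0]+c*l[1]])
BAY=np.array([.5545,.3202]); YB=np.radians(23.3); FA=np.array([.4552,.0761]); YF=np.radians(8.65)
def wf(): s=r.sense(); return s["t"].__round__(2),s["ee_pos"].round(4),s["wrist_force"].round(1),round(s["opening"],4),round(s["finger_force"],1)
E
python3 - <<'E'
from h import *
g=fr(FA,YF,(-.043,0)); q=down(YF+np.pi)
r.gripper_to(.094)
r.move_to([*g,.15],q)
print(r.move_l([*g,.05],vel=.15), r.move_l([*g,.012],vel=.06,guard=12),wf())
r.gripper_to(.06,f_grip=40); print(wf())
p,d=r.snapshot("wrist"); cv2.imwrite("pics/w1.png",p[:,:,::-1])
E
```

```text
False False (6.78, array([0.4129, 0.0696, 0.0121]), array([0.6, 0.7, 0.1]), 0.0942, 0.0)
(7.21, array([0.4128, 0.0693, 0.0123]), array([-0.1, -2.6,  3.9]), 0.0755, 40.0)
```

View pics/w1.png

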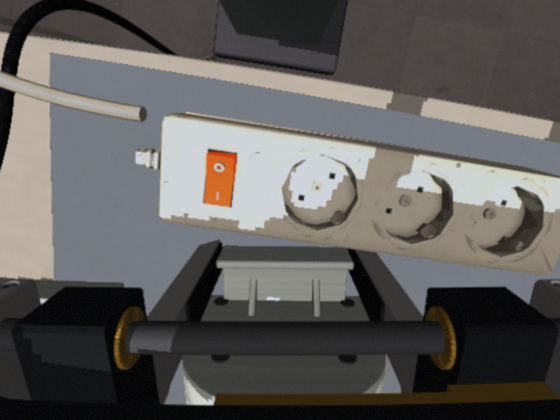

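The lip is gripped squarely (opening 75.5 mm, lip at image 285,262). Now dragging it to the mouth of the stand.

Run:
```python
from h import *
q=down(YB+np.pi)
z=.0125
print(r.move_l([*fr(BAY,YB,(-.112,0)),z],rot=q,vel=.08,guard=30),wf())
print(r.move_l([*fr(BAY,YB,(-.057-.018,0)),z],vel=.05,guard=20),wf())
cal=r.get_calibration("wrist"); p,d=r.snapshot("wrist"); cv2.imwrite("pics/w2.png",p[:,:,::-1])
p,d=r.snapshot("side"); cv2.imwrite("pics/s2.png",cv2.resize(p[130:290,150:360,::-1],(788,600)))
```

```text
False (10.03, array([0.4505, 0.2747, 0.0123]), array([-0.3, -5.1,  3.4]), 0.0756, 40.0)
True (10.41, array([0.4534, 0.2764, 0.0123]), array([0.1, 0.1, 4.3]), 0.0754, 40.0)
```

View pics/s2.png

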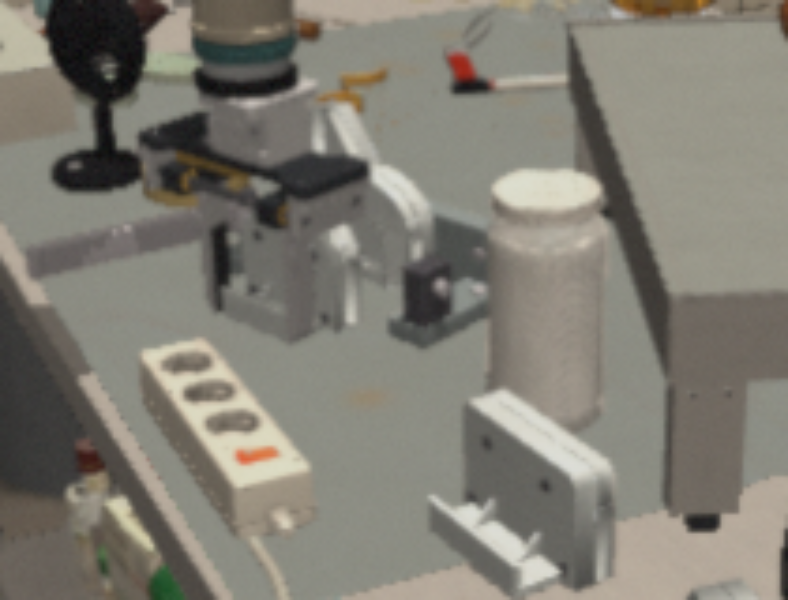

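The side crop shows the arch half held and upright at the mouth of the stand, with nothing in its way. The guard probably tripped on a starting transient, so I'll go on.

Run:
```python
from h import *
for x in (-.105,-.098,-.090,-.082,-.075):
    print(r.move_l([*fr(BAY,YB,(x,0)),.0125],vel=.04,guard=30),wf())
```

```text
False (10.82, array([0.4555, 0.2777, 0.0123]), array([-4.2, -3. ,  5.8]), 0.0752, 40.0)
False (11.15, array([0.4593, 0.2794, 0.0122]), array([-7.5, -3.1,  9.7]), 0.0756, 40.0)
False (11.5, array([0.4671, 0.2829, 0.0122]), array([-7.9, -3.6,  8.9]), 0.0753, 40.0)
False (11.85, array([0.4744, 0.286 , 0.0122]), array([-6.7, -3. ,  9.6]), 0.076, 40.0)
False (12.18, array([0.4808, 0.2888, 0.0122]), array([-7.1, -3.5,  9.3]), 0.0756, 40.0)
```

Run:
```python
from h import *
r.hold(.2); print(wf())
r.gripper_to(.094); 
print(r.move_l([*fr(BAY,YB,(-.125,0)),.0125],vel=.1,guard=20),wf())
r.gripper_to(0,f_grip=20)
print(r.move_l([*fr(BAY,YB,(-.100,0)),.0125],vel=.08),wf())
for k in range(3):
    t=r.move_l([*fr(BAY,YB,(-.060,0)),.0125],vel=.03,guard=30)
    s=r.sense(); l=fr((0,0),-YB,s["ee_pos"][:2]-BAY); print(t,wf(),"local",l.round(4))
```

```text
(12.38, array([0.4808, 0.2888, 0.0122]), array([-6.9, -2.2,  8.2]), 0.0752, 40.0)
False (13.53, array([0.4405, 0.2711, 0.0128]), array([ 0.6,  0.3, -0.2]), 0.0937, 0.0)
False (15.42, array([0.4627, 0.2806, 0.0123]), array([-0.1, -0. ,  0.3]), 0.0005, 0.0)
False (16.9, array([0.4885, 0.2917, 0.0121]), array([-17.4,  -8.2,  17. ]), 0.0005, 9.7) local [-0.0719 -0.    ]
False (17.15, array([0.4885, 0.2917, 0.0121]), array([-16.5,  -7.7,  16.9]), 0.0005, 9.7) local [-0.0719 -0.    ]
False (17.4, array([0.4885, 0.2917, 0.0121]), array([-16.8,  -7.7,  16.1]), 0.0004, 9.7) local [-0.0719 -0.0001]
```

Run:
```python
from h import *
t=r.move_l([*fr(BAY,YB,(-.040,0)),.0125],vel=.03,guard=40)
s=r.sense(); l=fr((0,0),-YB,s["ee_pos"][:2]-BAY); print(t,wf(),"local",l.round(4))
r.hold(.1); print(wf())
r.move_l([*fr(BAY,YB,(-.110,0)),.0125],vel=.15)
r.move_l([*fr(BAY,YB,(-.18,0)),.22],vel=.25)
cal=r.get_calibration("wrist"); p,d=r.snapshot("wrist"); cv2.imwrite("pics/w3.png",p[:,:,::-1]); np.savez("pics/w3.npz",p=p,d=d,**{k:np.array(v) for k,v in cal.items()})
print([(x["centre"],onz(cal,[x["centre"]],.046)[0].round(4),x["conf"]) for x in r.pinpoint("bar_end","wrist")],wf())
```

```text
True (17.97, array([0.4877, 0.2913, 0.0118]), array([-0.1,  0.4,  0.5]), 0.0004, 0.0) local [-0.0728 -0.0001]
(18.07, array([0.4878, 0.2914, 0.0116]), array([-0.7,  0.1,  1. ]), 0.0007, 0.1)
[([415.4, 190.1], array([0.3127, 0.3746, 0.046 ]), 0.87)] (19.59, array([0.3888, 0.2487, 0.2185]), array([ 0.1, -0.2, -1.2]), 0.0008, 0.0)
```

View pics/w3.png

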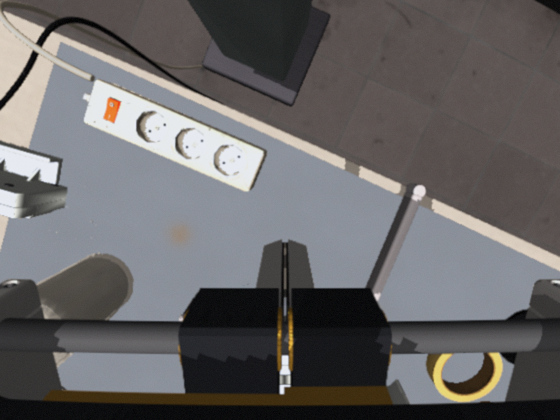

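The gripper hides the stand here, so I'll look from a higher, sideways pose and measure the gap in the depth.

Run:
```python
from h import *
r.move_to([0.40,0.2,0.33],down(np.radians(195)))
cal=r.get_calibration("wrist"); p,d=r.snapshot("wrist"); c=p[180:345,220:440,::-1]; cv2.imwrite("pics/w4.png",cv2.resize(c,(800,600)))
P=cloud(cal,d).reshape(-1,3); P=P[np.isfinite(P[:,0])]
l=fr((0,0),-YB,(P[:,:2]-BAY).T).T; z=P[:,2]
for z0,z1 in((.02,.03),(.045,.065),(.065,.078),(.078,.095)):
    m=(z>z0)&(z<z1)&(abs(l[:,1])<.055)&(l[:,0]>-.1)&(l[:,0]<.04); x,y=l[m].T
    print(z0,m.sum(),"x",np.percentile(x,[2,98]).round(4),"y",y.min().round(4),y.max().round(4))
    for y0 in(-.035,-.02,0,.02,.035):
        k=abs(y-y0)<.006
        if k.sum()>5: print("   y",y0,np.percentile(x[k],[5,95]).round(4), k.sum())
print(wf())
```

```text
0.02 298 x [-0.0627 -0.0274] y -0.0297 0.0503
   y -0.02 [-0.0623 -0.0276] 49
   y 0 [-0.0625 -0.0277] 48
   y 0.02 [-0.0622 -0.0279] 54
   y 0.035 [-0.0623 -0.0276] 41
0.045 322 x [-0.0294 -0.0218] y -0.0281 0.0502
   y -0.02 [-0.0287 -0.0273] 47
   y 0 [-0.0287 -0.0272] 47
   y 0.02 [-0.0286 -0.0273] 50
   y 0.035 [-0.0295 -0.0273] 48
0.065 248 x [-0.0288 -0.0154] y -0.0279 0.0469
   y -0.02 [-0.0287 -0.0274] 35
   y 0 [-0.0285 -0.0274] 35
   y 0.02 [-0.0287 -0.0274] 34
   y 0.035 [-0.0284 -0.0193] 52
0.078 111 x [-0.0287 -0.0211] y -0.0195 0.0364
   y 0 [-0.0284 -0.0271] 19
   y 0.02 [-0.0287 -0.0249] 33
   y 0.035 [-0.0277 -0.0202] 19
(20.19, array([0.3994, 0.2   , 0.3284]), array([-0.2,  0. , -0.6]), 0.0002, 0.0)
```

View pics/w4.png

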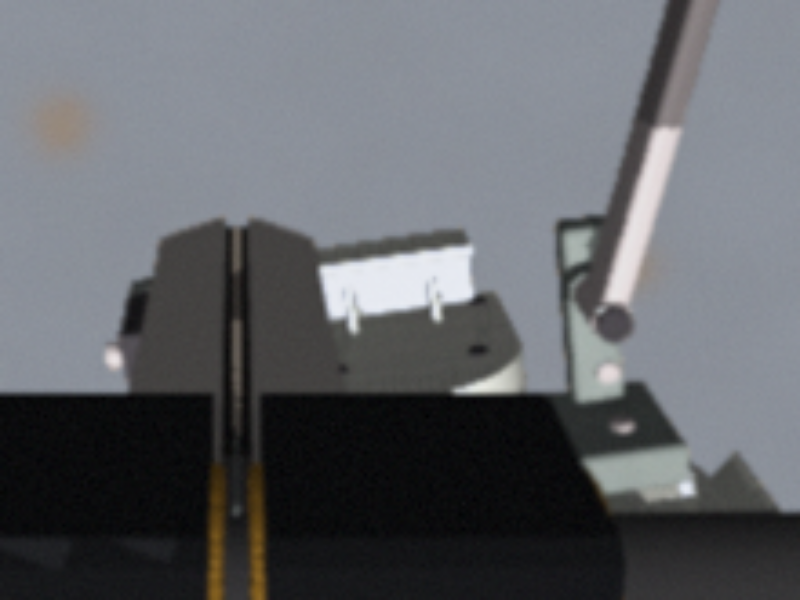

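The outer face sits at x = -28 mm right across, so the half is home and square. Next is the bar; first a check on how far the fan is.

```bash
cat >> h.py <<'E'
H=fr(BAY,YB,(-.0345,.088))
def fp(q,off,rho=.14):
    psi=YB-np.pi/2-q; u=np.array([np.cos(psi),np.sin(psi)]); n=np.array([-u[1],u[0]])
    return H+rho*u-(.006+off)*n
E
python3 - <<'E'
from h import *
for c in("scene","side"):
    g=np.load(f"pics/{c}0.npz"); q=cloud(r.get_calibration(c),g["d"]).reshape(-1,3)
    m=(q[:,0]>.25)&(q[:,0]<.55)&(q[:,1]>.4)&(q[:,1]<.7)&(q[:,2]>.08)&(q[:,2]<.17)
    if m.sum(): print(c,m.sum(),np.percentile(q[m],[1,50,99],axis=0).round(3).tolist())
d=np.array([.3135,.3725])-H; q0=YB-np.pi/2-np.arctan2(d[1],d[0]); q0=(q0+np.pi)%(2*np.pi)-np.pi
print("H",H.round(4),"len",np.hypot(*d),"q0",q0, "start",fp(q0,.035), "end",fp(0,.01))
for q,y in((q0,110),(1.2,150),(.5,185),(0,203.3)):
    print(q,r.inverse_kinematics([*fp(q,.012),.046],down(np.radians(y))))
E
```

```text
scene 612 [[0.406, 0.588, 0.081], [0.434, 0.63, 0.125], [0.472, 0.687, 0.169]]
side 617 [[0.407, 0.589, 0.082], [0.438, 0.624, 0.128], [0.474, 0.68, 0.169]]
H [0.488  0.3874] len 0.17513859338263282 q0 1.8924116201799457 start [0.34502889 0.41633663] end [0.52868682 0.25246574]
1.8924116201799457 [ 7.15347649e-01  3.52987004e-01  1.85587150e+00 -4.44089210e-16
  9.32734145e-01  3.66281798e-01]
1.2 [ 0.53270226  0.29944374  1.9458196   0.          0.89632932 -0.51449529]
0.5 [ 0.36631482  0.34824395  1.86401411  0.          0.92933459 -1.29174797]
0 [ 0.32650401  0.42713595  1.72458508  0.          0.98987162 -1.65095403]
```

Run:
```python
from h import *
yaw=lambda q: YB+np.pi-q
q0=1.892
s=fp(q0,.035)
r.move_to([*s,.2],down(yaw(q0)))
print(r.move_l([*s,.046],vel=.15,guard=10),wf())
for q in np.append(np.arange(1.75,.2,-.175),.18):
    t=r.move_l([*fp(q,.010),.046],rot=down(yaw(q)),vel=.1,guard=25)
    if t: print("guard",q,wf()); break
print(q,wf())
```

```text
False (23.26, array([0.3456, 0.4168, 0.0468]), array([ 0.2,  0.6, -0. ]), 0.0002, 0.0)
0.18 (27.45, array([0.5027, 0.2474, 0.0459]), array([-1. , -0.3,  0.1]), 0.0001, 0.0)
```

Run:
```python
from h import *
for dx in (0,.008,.016,.024):
    t=r.move_l([*fp(0,.010-dx),.046],rot=down(YB+np.pi),vel=.05,guard=40)
    s=r.sense(); l=fr((0,0),-YB,s["ee_pos"][:2]-BAY); print(dx,t,wf(),l.round(4))
    if t: break
r.move_l([*fp(0,.06),.046],vel=.15)
r.move_l([*fp(0,.10),.25],vel=.25)
r.move_to([.33,.12,.33],down(np.radians(200)))
cal=r.get_calibration("wrist"); p,d=r.snapshot("wrist")
print([(onz(cal,[x["centre"]],.046)[0].round(4),x["conf"]) for x in r.pinpoint("bar_end","wrist")],"expect",fp(0,-.006,.176))
P=cloud(cal,d).reshape(-1,3); P=P[np.isfinite(P[:,0])]; l=fr((0,0),-YB,(P[:,:2]-BAY).T).T; z=P[:,2]
for y0 in(-.07,-.05,-.03,0,.03,.06):
    m=(z>.054)&(z<.064)&(abs(l[:,1]-y0)<.006)&(l[:,0]<-.0295)&(l[:,0]>-.1)
    if m.sum()>3: print(y0,np.percentile(l[m,0],[5,95]).round(4),m.sum())
cv2.imwrite("pics/w5.png",p[:,:,::-1]); p,_=r.snapshot("side"); cv2.imwrite("pics/s5.png",cv2.resize(p[130:290,150:360,::-1],(788,600))); print(wf())
```

```text
0 False (28.11, array([0.5275, 0.2525, 0.0458]), array([-0.7, -0.1,  0.1]), 0.0005, 0.1) [-0.0515 -0.0515]
0.008 False (28.42, array([0.5294, 0.253 , 0.0457]), array([-11.6,  -4.8,  10.1]), 0.0004, 6.7) [-0.0496 -0.0518]
0.016 False (28.73, array([0.5296, 0.253 , 0.0456]), array([-23. , -11.5,  22.6]), 0.0005, 13.4) [-0.0494 -0.0518]
0.024 False (29.03, array([0.5297, 0.253 , 0.0456]), array([-35.2, -17.5,  33.1]), 0.0004, 20.2) [-0.0494 -0.0519]
[] expect [0.5576216 0.2257304]
(31.52, array([0.3308, 0.1205, 0.3287]), array([ 0.4,  0.3, -0.1]), -0.0, 0.0)
```

View pics/s5.png

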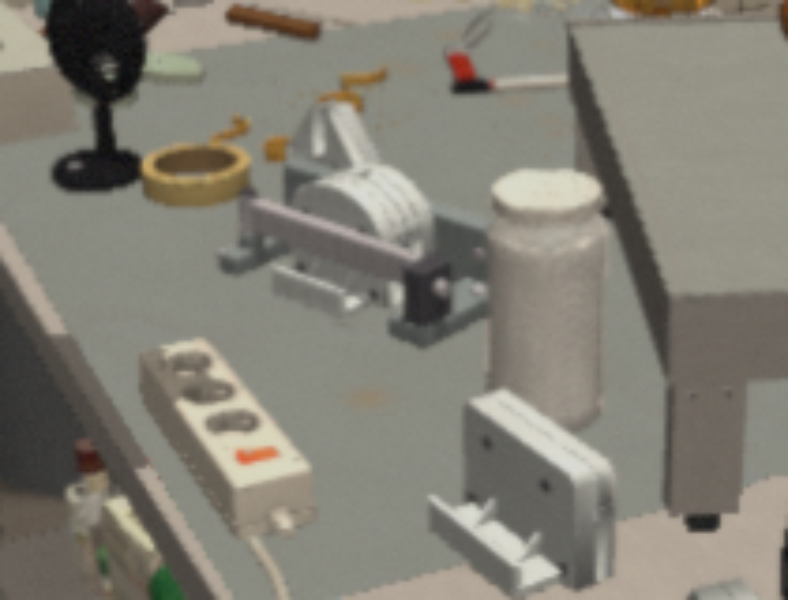

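View pics/w5.png

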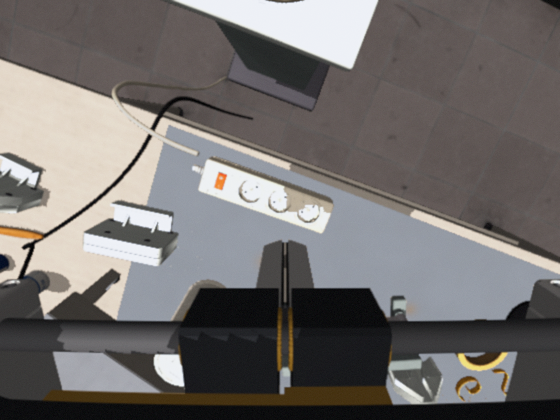

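Both pictures show the bar across the arch with its end at the catch, and the other halves are standing. One numeric check of the bar angle with the gripper open before handing in.

Run:
```python
from h import *
r.move_to([0.37,0.24,0.33],down(np.radians(203.3))); r.gripper_to(.094)
cal=r.get_calibration("wrist"); p,d=r.snapshot("wrist"); cv2.imwrite("pics/w6.png",cv2.resize(p[180:345,180:400,::-1],(800,600)))
print([(fr((0,0),-YB,onz(cal,[x["centre"]],.046)[0][:2]-BAY).round(4),x["conf"]) for x in r.pinpoint("bar_end","wrist")])
P=cloud(cal,d).reshape(-1,3); P=P[np.isfinite(P[:,0])]; l=fr((0,0),-YB,(P[:,:2]-BAY).T).T; z=P[:,2]
for y0 in np.arange(-.08,.09,.02):
    m=(z>.036)&(z<.064)&(abs(l[:,1]-y0)<.006)&(l[:,0]<-.03)&(l[:,0]>-.1)
    if m.sum()>3: print(y0.round(2),np.percentile(l[m,0],[5,50,95]).round(4),m.sum())
print(wf())
```

```text
[(array([-0.0311, -0.091 ]), 0.56)]
-0.08 [-0.0404 -0.0392 -0.0316] 94
-0.06 [-0.0405 -0.0396 -0.0318] 97
-0.04 [-0.0407 -0.0397 -0.0315] 91
-0.02 [-0.0409 -0.0399 -0.0317] 94
0.0 [-0.0409 -0.0397 -0.0315] 101
0.02 [-0.0411 -0.0398 -0.0315] 102
0.04 [-0.0409 -0.0399 -0.0318] 98
0.06 [-0.0412 -0.04   -0.0314] 102
0.08 [-0.0432 -0.0406 -0.0325] 96
(33.65, array([0.37, 0.24, 0.33]), array([-0.2,  0.1,  0.5]), 0.0942, 0.0)
```

View pics/w6.png

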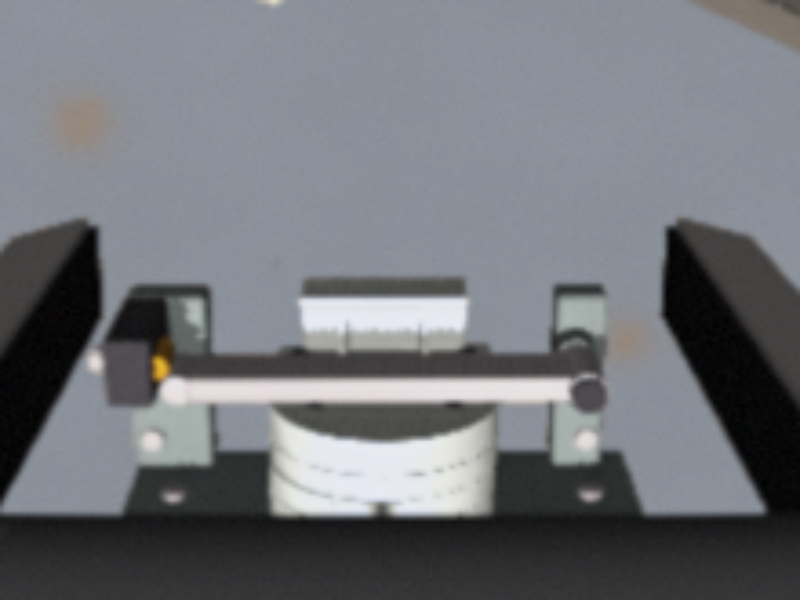

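The crop shows the bar straight across at (380,375), parallel to the stand. Its end at (175,390) is behind the brass nose at (162,358), and its outer face measures -40.5 mm, so it is shut.

```bash
python3 -c "
from plant import r
print(r.sign_off())"
```

```text
the job is handed in; nothing more can be done
None
```

The arch front half is home against its back half, the clamp bar is shut behind the catch, and the job was handed in at about 34 s of the 62 s allowed; the last pictures show the other two halves still standing.

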